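# Shift a simulator gear lever into third for its bench test

### The job

The gear shifter of a driving simulator is on the repair bench to have its third-gear switch measured. The lever has been left somewhere on the left-hand side of the H-shaped gate: with your fingertips, push it through the gate into third - to neutral if it is not there yet, across to the right, then forward, away from you, until it is fully home, without letting it drop into fourth on the way. Only push, gently, never grip the knob; leave the lever standing in third and everything else on the bench where it is.

Things in the scene. Friction and masses are not known exactly. Their poses are not given: they have to be found in the camera images.
- shifter: gear shifter, screwed down: dark grey open frame, base plate 200 mm (x) by 150 mm (y), steel gate plate 120 x 116 mm on top with an H-shaped slot. Origin: centre of the underside, on the bench. x points forward (away from the robot, within 20 degrees), y left, z up. Left slots: first (forward), second (back). Right slots: third (forward), fourth (back)
- gate (a point): middle of the H-shaped slot at the top of the gate plate, 103 mm above the bench, axes as the shifter's. The slots run along x, 13 mm to the left (+y) and to the right (-y) of here, each 14 mm wide; the neutral channel that joins them runs along y, 16 mm wide. The steel lever rod (10 mm) is stopped by the lands between the slots (noses rounded to 4 mm): it crosses only in neutral
- pivot (a point): pivot of the lever, inside the frame, 40 mm above the bench, axes as the shifter's. With f = lever_fore and s = lever_side the knob's centre lies from here, in the shifter's axes, at x = 0.195 sin f cos s, y = -0.195 sin s, z = 0.195 cos f cos s (m)
- knob (a point): centre of the black barrel-shaped knob on top of the lever: 42 mm across, over the middle 14 mm of its height, tapering to 26 mm below and 22 mm at the top, 52 mm tall; its z axis runs up the lever. 0.22 to 0.235 m above the bench. The lever is held by friction and stays where it is left; about 2.5 N at the knob moves it; the slot ends are firm stops
- lever_fore (a joint): fore-and-aft swing of the lever, rad: 0 = upright in neutral, positive = leaning forward (shifter's +x); the slots end at +0.30 and -0.30. The lever goes across freely while this is within about 0.05 of 0
- lever_side (a joint): sideways swing of the lever, rad: positive = leaning right (shifter's -y). The left-hand slots are at -0.21, the right-hand ones at +0.21, each with 0.03 of play; stops at -0.243 and +0.243. It starts on the left, anywhere along first - neutral - second
- spare_knob: loose spare gear knob of the same black barrel shape as the one on the lever (diameter 42 mm, 58 mm tall), standing upright on the bench beside the shifter, not part of the job; origin at the centre of its underside. To be left alone
- board: small dark circuit board with a green terminal block, 85 x 60 mm, 18 mm high, lying beside the shifter; origin at the centre of its underside. To be left alone
- solder_spool: blue spool of solder lying flat, diameter 56 mm, 30 mm high; origin at the centre of its underside. To be left alone
- wire_spool: orange spool of wire lying flat, diameter 56 mm, 30 mm high; origin at the centre of its underside. To be left alone
- screwdriver: black-handled screwdriver lying on the bench, 170 mm long, 26 mm high; origin under its middle. To be left alone
- multimeter: teal hand-held multimeter lying on its back, 150 x 78 x 47 mm high; origin at the centre of its underside. To be left alone
- parts_box: flat parts box, orange below with a white lid, 134 x 109 x 36 mm high; origin at the centre of its underside. To be left alone
- pliers: yellow-handled pliers lying flat, 165 mm long, 16 mm high; origin under its middle. To be left alone

How it is judged (in metres and radians):
On the way:
1. the lever has come across the neutral channel to the right-hand side of the gate (value of joint lever_side above 0.15 rad and value of joint lever_fore between -0.15 and 0.13 rad), for 0.05 s.
At the end, for the whole second after the job is handed in: the lever rests in third: leaning to the right (lever_side above 0.15 rad) and forward to within 0.05 rad of the end of the slot (lever_fore above 0.25 of 0.30 rad), standing still; every loose thing within 30 mm of where it stood (value of joint lever_fore above 0.25 rad and value of joint lever_side above 0.15 rad and velocity of joint lever_fore between -0.05 and 0.05 rad/s and not (distance of spare_knob from where it was at the start of the episode above 0.03 m) and not (distance of board from where it was at the start of the episode above 0.03 m) and not (distance of solder_spool from where it was at the start of the episode above 0.03 m) and not (distance of wire_spool from where it was at the start of the episode above 0.03 m) and not (distance of screwdriver from where it was at the start of the episode above 0.03 m) and not (distance of multimeter from where it was at the start of the episode above 0.03 m) and not (distance of parts_box from where it was at the start of the episode above 0.03 m) and not (distance of pliers from where it was at the start of the episode above 0.03 m)); the robot touches nothing.
It fails at once if the lever was pulled back into fourth (more than half way down the right-hand rear slot) (value of joint lever_side above 0.12 rad and value of joint lever_fore below -0.15 rad).
It fails at once if the fingers pressed on the shifter with more than 40 N (knob gripped, or lever rammed) (contact force between the fingers and shifter above 40 N).
It fails at once if something else on the bench was pushed or carried more than 30 mm from its place (distance of any of spare_knob, board, solder_spool, wire_spool, screwdriver, multimeter, parts_box, pliers from where it was at the start of the episode above 0.03 m).
It also fails if it takes over 48 s, if anything falls off the work surface, if the arm or the gripper's body presses on something with over 40 N, if the wrist force passes 120 N, or if a joint passes its speed limit or range.

### The arm

A 6-joint arm with a two-finger parallel gripper is mounted at the origin on the work surface. World frame = base frame: x ahead of the robot, y to its left, z up, the work surface at z = 0. Lengths are in m, angles in degrees, forces in N, time in s.
With the tool pointing down it reaches from about 0.3 to 0.75 m from the base axis. Payload 8.5 kg.
Tool frame: the origin (TCP) lies on the centre line of the jaws, within the pads' length; the fingertips stand 17 mm ahead of it and the grasp point (between the pads) lies 2 mm behind it (env.tip_extent is the distance from the TCP to the fingertips, in m); z points along the fingers, y is the direction in which the jaws open and shut (so a half turn about z gives the same grasp; the last joint's range is limited). The gripper opens to 85 mm and grips with 20 to 120 N. Pads are 22 mm wide; open, the fingers measure 114 mm over their backs; the gripper's body (76 mm by 85 mm) begins 54 mm behind the grasp point. The pads swing forward as they close: fully open they stand 13 mm farther back than shut.
Start: joints at [-88.425, 21.807, 74.336, -0, 83.858, -12.336], TCP at [0.132, -0.534, 0.248] pointing down, gripper open.
Joint ranges: [-178.18, 178.18], [-50.72, 133.34], [12.68, 142.11], [-81.47, 261.47], [9.98, 163.14], [-165.26, 165.26]. Speed limits (degrees/s): [136.94, 136.94, 180, 180, 180, 180].

### API

Orientations are given as a 3x3 rotation matrix whose columns are the frame's x, y, z axes.
In Python, from rig import telemetry, get_image, camera_params, close_job, env gives the robot as it stands.
- The arm moves only by the tool apply_moves, never from a script. Its argument "motion" is a list of rows, each an object of numbers: "tx", "ty", "tz": the shift along the tool's x, y, z in cm; "turn": the turn about the tool's z in degrees; "jaw": the gripper's target within -1 to 1 (fully open at 1, half-way at 0, shut at -1). In form: [{"tx": .., "ty": .., "tz": .., "turn": .., "jaw": ..}, ...]. A call has 1 to 5 rows; each row is the pose to reach, as a shift and turn from the pose measured when the call began, along the tool's axes at that moment; what a row does not reach only later rows make up. A row lasts 1/12 s, in which the tool goes at most 41.7 mm and 7.16 degrees, less where a joint would pass 70% of its speed; a pose out of reach is approached as far as the arm can. A call with a gripper value outside its range is refused whole. The fingers move at their own pace and stop on an object; "squeeze" is the grip in N (left out, the last holds). Time passes only in rows, so rows that repeat a pose let the fingers close. It gives the time, the measured TCP pose, the force and the opening at its end, in the units of the state.
- telemetry.observe(): the state, without advancing time (a new reading comes with each control period).
- get_image(name): name is "scene" or "side" or "wrist"; returns (picture, depth): 420x560x3 uint8, red, green, blue; 420x560 float32, m along the optical axis (not along the pixel's ray), 0 where there is no reading.
- camera_params(name): a dict with "fx", "fy", "cx", "cy" (pixels), "D" ([k1, k2, p1, p2, k3] as OpenCV has them; the pictures are not rectified), "rvec" (rotation vector, rad) and "tvec" (3), from world to camera coordinates, as OpenCV has them. Camera axes: x right, y down, z forward; pixel columns grow to the right and rows downward; lengths in m; the calibration is good to about 2 mm. A picture is of the moment at which its call begins: read the wrist's pose just before it. camera_params takes no time and is no camera call; for the wrist camera it gives the pose at the moment of the call.
- close_job(): hands the job in, once; it reports no verdict.
The state is a dict: "time_s": time; "q": joint angles; "qvel": joint speeds; "joint_efforts": joint torques, N m; "position": TCP position; "tool_rot": TCP orientation; "ft_force": force on the tool from outside, world axes, zero at the start; "wrist_torque": the same for the moment, N m; "grip_width": finger opening in m.
Only numpy, scipy, OpenCV 4.12 (cv2) and the standard library are available. Lean on these libraries where they do the work, as an engineer would, in place of code of your own. Each camera call takes 0.05 s, during which the arm holds its last target. There are 200 camera calls.

## Working session

There is one attempt and no reset: what is moved stays moved. The work goes in short steps, Python scripts to look and compute and a tool call to move; the robot and the scene stay as the last step left them, time stands still between calls to the robot, and variables do not carry over. Pictures are saved under pics/ and viewed, about 8 in all and at most 12, crops included, and the job is handed in when it is done.

Besides the shell and the picture viewer there is one more tool, called as a command line: name --argument value ..., lists and objects as JSON in quotes. apply_moves: Moves the arm, as the interface text tells. Its arguments: {"type":"object","properties":{"motion":{"type":"array"},"squeeze":{"type":"number"}},"required":["motion"]}

```bash
mkdir -p pics; cat > h.py <<'E'
import numpy as np, cv2
from rig import telemetry, get_image, camera_params, close_job, env
def cam(n):
    p=camera_params(n);K=np.array([[p['fx'],0,p['cx']],[0,p['fy'],p['cy']],[0,0,1.]])
    R=cv2.Rodrigues(np.array(p['rvec'],float))[0];return K,np.array(p['D'],float),R,np.array(p['tvec'],float).ravel()
def ray(c,uv):
    K,D,R,t=c;n=cv2.undistortPoints(np.array(uv,float).reshape(-1,1,2),K,D).reshape(-1,2)
    d=np.c_[n,np.ones(len(n))]@R;return -R.T@t,d
def plane(c,uv,z):
    o,d=ray(c,uv);return o+d*((z-o[2])/d[:,2])[:,None]
def cloud(c,dep):
    v,u=np.mgrid[:420,:560];o,d=ray(c,np.c_[u.ravel(),v.ravel()])
    P=o+d*dep.reshape(-1,1);P[dep.ravel()==0]=np.nan;return P.reshape(420,560,3)
def proj(c,P):
    K,D,R,t=c;return cv2.projectPoints(np.array(P,float).reshape(-1,1,3),cv2.Rodrigues(R)[0],t,K,D)[0].reshape(-1,2)
E
python3 - <<'E'
from h import *
s=telemetry.observe();print(s)
for n in("scene","side"):
    im,d=get_image(n);np.savez(n,im=im,d=d)
    cv2.imwrite(f'pics/{n}0.png',im[:,:,::-1]);c=cam(n);print(n,-c[2].T@c[3],c[2][2])
E
```

```text
{'time_s': 0.0, 'q': array([-8.84255240e+01,  2.18403361e+01,  7.43852826e+01, -6.08019768e-04,
        8.38580459e+01, -1.23350965e+01]), 'qvel': array([-0.07049852,  0.10456691,  0.07646703,  0.05516299,  0.09321878,
        0.01715757]), 'joint_efforts': array([ 3.32990203e-04, -4.48455226e+01, -2.31273848e+01, -1.54246841e-04,
        4.86879260e-03,  6.78769148e-07]), 'position': array([ 0.13220852, -0.53359182,  0.24771478]), 'tool_rot': array([[ 9.70676065e-01,  2.40391292e-01, -5.06685880e-05],
       [ 2.40391108e-01, -9.70675015e-01,  1.45938057e-03],
       [ 3.01639650e-04, -1.42876607e-03, -9.99998934e-01]]), 'ft_force': array([ 0.3461277 , -0.69236054,  0.06212928]), 'wrist_torque': array([ 0.01125168, -0.03998585,  0.01805557]), 'grip_width': 0.08545015861309181}
scene [1.02317627 0.75925886 0.99614619] [-0.34679981 -0.64047335 -0.68521805]
side [-0.12742664  0.70967073  1.22223219] [ 0.48809683 -0.48427674 -0.72611124]
```

View pics/scene0.png

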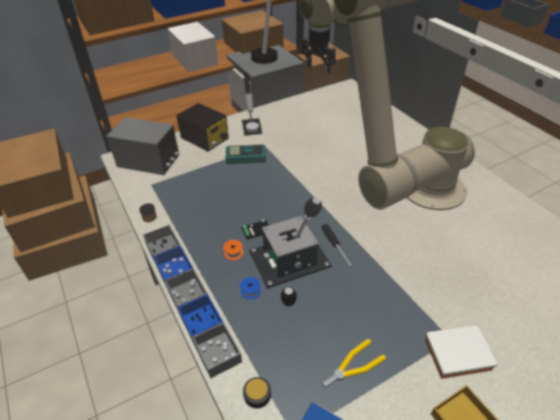

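View pics/side0.png

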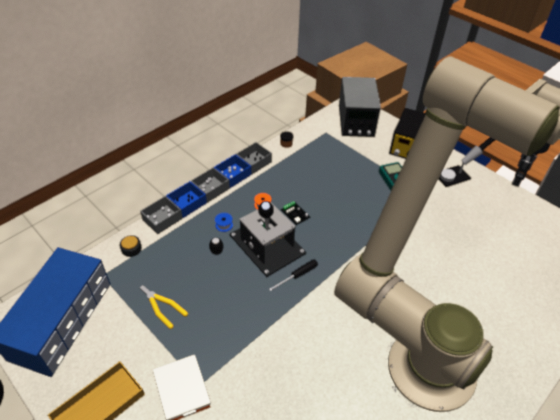

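Scene view: shifter base at about (290,260), gate plate (292,240), knob at (313,207); spare knob (289,295). Side view: knob (266,210), gate plate (268,225). Now the measurements.

```bash
python3 - <<'E'
from h import *
roi={'scene':(slice(190,300),slice(235,345)),'side':(slice(190,280),slice(220,320))}
for n in roi:
    f=np.load(n+'.npz');c=cam(n);P=cloud(c,f['d'])[roi[n]].reshape(-1,3)
    im=f['im'][roi[n]].reshape(-1,3).astype(int);z=P[:,2]
    m=(z>.096)&(z<.11);g=P[m]
    print(n,'gate n',m.sum(),g.mean(0),cv2.minAreaRect((g[:,:2]*1000).astype(np.float32)))
    b=(z>.195)&(z<.27);k=P[b];print('knob',b.sum(),k.mean(0),k.min(0),k.max(0))
    r=(z>.115)&(z<.185);print('rod',r.sum(),np.median(P[r],0) if r.any() else 0)
    x0,y0=roi[n][1].start,roi[n][0].start
    cr=f['im'][roi[n]];cv2.imwrite(f'pics/{n}c.png',cv2.resize(cr[:,:,::-1],None,fx=5,fy=5,interpolation=cv2.INTER_CUBIC))
a=cv2.imread('pics/scenec.png');b=cv2.imread('pics/sidec.png')
cv2.imwrite('pics/c1.png',cv2.resize(np.hstack([a[:450,:],b[:450]]),(800,343)))
E
```

```text
scene gate n 1240 [0.59283279 0.02980385 0.1037009 ] ((589.6524047851562, 25.70148468017578), (122.40213775634766, 120.27629852294922), 83.23844146728516)
knob 279 [0.55362859 0.07970271 0.23691165] [0.52838164 0.05494777 0.19877434] [0.56915649 0.09399939 0.25496775]
rod 67 [0.56664547 0.05388799 0.1516298 ]
side gate n 987 [0.57895354 0.03234955 0.10263511] ((587.38818359375, 25.06155014038086), (120.84563446044922, 126.94514465332031), 81.95658874511719)
knob 221 [0.5374711  0.07834851 0.23819254] [0.52339801 0.05543787 0.20128463] [0.56407405 0.09463885 0.25458976]
rod 34 [0.56173585 0.05262995 0.14527133]
```

View pics/c1.png

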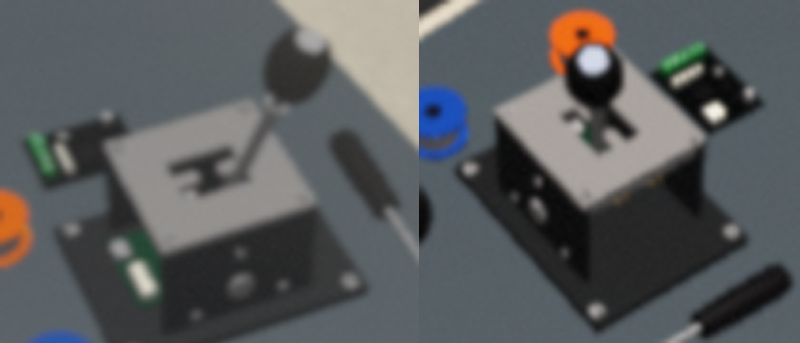

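apply_moves --motion '[{"tx":2.0,"ty":-2.4,"tz":-2.5,"turn":7,"jaw":-1},{"tx":4.4,"ty":-5.2,"tz":-4,"turn":14,"jaw":-1},{"tx":7,"ty":-8.2,"tz":-5,"turn":21.4,"jaw":-1},{"tx":9.5,"ty":-11.2,"tz":-5,"turn":21.4,"jaw":-1},{"tx":12,"ty":-14.1,"tz":-5,"turn":21.4,"jaw":-1}]'

```text
time_s: 0.52
position: [0.2152, -0.3662, 0.2982]
tool_rot: [[0.991, -0.132, 0.0], [-0.132, -0.991, 0.001], [0.0, -0.001, -1.0]]
ft_force: [0.3, -0.3, 0.1]
grip_width: 0.026
```

```bash
cat >> h.py <<'E'
G=np.array([.5885,.0255]);yaw=np.radians(-7.5)
ex=np.array([np.cos(yaw),np.sin(yaw)]);ey=np.array([-ex[1],ex[0]])
def loc(p): d=np.array(p)[...,:2]-G;return np.stack([d@ex,d@ey],-1)
def go(lx,ly,z,T=yaw):
    s=telemetry.observe();w=np.r_[G+lx*ex+ly*ey,z];R=s['tool_rot'];d=100*(R.T@(w-s['position']))
    a=np.arctan2(R[1,0],R[0,0]);print('t',s['time_s'],'loc',loc(s['position']),'z',s['position'][2],'F',s['ft_force'],'w',s['grip_width'],'\nmove',d.round(2),'turn',np.degrees(a-T))
E
python3 -c "
from h import *;go(-.125,.043,.30);print(env.tip_extent)"
```

```text
t 0.5167 loc [-0.31898012 -0.43708173] z 0.29819017013968285 F [ 0.27896318 -0.26314063  0.12784956] w 0.025996590225068242 
move [ 19.35 -48.03  -0.14] turn -0.06327118374425951
0.017
```

apply_moves --motion '[{"tx":1.5,"ty":-3.7,"tz":0,"turn":0,"jaw":-1},{"tx":3,"ty":-7.4,"tz":0,"turn":0,"jaw":-1},{"tx":4.5,"ty":-11.1,"tz":0,"turn":0,"jaw":-1},{"tx":6,"ty":-14.8,"tz":0,"turn":0,"jaw":-1},{"tx":7.5,"ty":-18.5,"tz":0,"turn":0,"jaw":-1}]'

```text
time_s: 0.93
position: [0.3142, -0.1907, 0.2983]
tool_rot: [[0.991, -0.132, 0.0], [-0.132, -0.991, 0.001], [0.0, -0.001, -1.0]]
ft_force: [0.7, -0.4, -0.4]
grip_width: -0.0001
```

apply_moves --motion '[{"tx":1.5,"ty":-3.7,"tz":0,"turn":0,"jaw":-1},{"tx":3,"ty":-7.4,"tz":0,"turn":0,"jaw":-1},{"tx":4.5,"ty":-11.1,"tz":0,"turn":0,"jaw":-1},{"tx":6,"ty":-14.8,"tz":0,"turn":0,"jaw":-1},{"tx":7.5,"ty":-18.5,"tz":0,"turn":0,"jaw":-1}]'

```text
time_s: 1.35
position: [0.4134, -0.0151, 0.2984]
tool_rot: [[0.991, -0.132, 0.0], [-0.132, -0.991, 0.001], [0.0, -0.001, -1.0]]
ft_force: [-0.1, -1.5, 0.7]
grip_width: 0.0002
```

```bash
python3 -c "
from h import *;go(-.125,.043,.225)"
```

```text
t 1.35 loc [-0.16833307 -0.0631511 ] z 0.2984355665296649 F [-0.11182367 -1.49516893  0.68194161] w 0.00020934549245417195 
move [  4.32 -10.62   7.35] turn -0.08881989329782691
```

apply_moves --motion '[{"tx":1.4,"ty":-3.5,"tz":0,"turn":0,"jaw":-1},{"tx":2.8,"ty":-7,"tz":0.5,"turn":0,"jaw":-1},{"tx":4.3,"ty":-10.6,"tz":3,"turn":0,"jaw":-1},{"tx":4.3,"ty":-10.6,"tz":7.3,"turn":0,"jaw":-1},{"tx":4.3,"ty":-10.6,"tz":7.3,"turn":0,"jaw":-1}]'

```text
time_s: 1.77
position: [0.4677, 0.0861, 0.2198]
tool_rot: [[0.992, -0.129, -0.011], [-0.129, -0.992, 0.002], [-0.011, -0.0, -1.0]]
ft_force: [-0.2, 0.0, -0.6]
grip_width: 0.0001
```

```bash
cat > look.py <<'E'
import sys
from h import *
go(-.125,.043,.225)
ims=[]
for n in ("wrist","side"):
    c=cam(n);im,d=get_image(n);P=cloud(c,d);np.savez('l_'+n,im=im,d=d);b=im[:,:,::-1].copy()
    if n=='side': b=cv2.resize(b[170:275,200:340],(560,420))
    L=loc(P);z=P[:,:,2];dark=im.max(2)<130
    m=(abs(L[...,0])<.09)&(abs(L[...,1])<.09)&(z>.21)&(z<.262)&dark
    if m.any(): print(n,'knob pts',m.sum(),'x',np.nanpercentile(L[m][:,0],[1,99]),'y',np.nanpercentile(L[m][:,1],[1,99]),'z',np.nanpercentile(z[m],[1,99]))
    g=(abs(z-.103)<.005)&(abs(L).max(2)<.085)
    print(n,'gate',g.sum(),np.array(cv2.minAreaRect((P[g][:,:2]*1000).astype(np.float32))[0]) if g.any() else '',cv2.minAreaRect((P[g][:,:2]*1000).astype(np.float32))[1:] if g.any() else '')
    ims.append(b)
cv2.imwrite(f'pics/{sys.argv[1]}.png',cv2.resize(np.hstack(ims),(800,300)))
E
python3 look.py L1
```

```text
t 1.7667 loc [-0.12767599  0.04427103] z 0.21984415544567304 F [-0.20827227  0.01723469 -0.56446657] w 5.051673162416608e-05 
move [ 0.26  0.13 -0.52] turn 0.09067286311933297
wrist knob pts 12143 x [-0.06811139 -0.03009888] y [0.02193261 0.05969197] z [0.22957921 0.25268809]
wrist gate 8437 [559.10601807  29.00199509] ((116.55155944824219, 60.969398498535156), 82.56483459472656)
side knob pts 74 x [-0.06794466 -0.03642613] y [0.03254788 0.06101867] z [0.21633463 0.25045972]
side gate 609 [588.7845459   25.19348526] ((117.64371490478516, 125.31619262695312), 83.21087646484375)
```

View pics/L1.png

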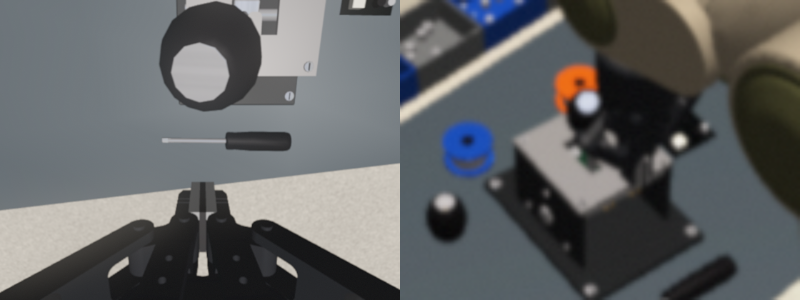

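Wrist view: knob at (210,60), shut fingertips at (203,195), lined up behind it; lever is in second (f≈-0.26). Pushing forward to neutral.

apply_moves --motion '[{"tx":2,"ty":0.3,"tz":-0.3,"turn":0,"jaw":-1},{"tx":3.6,"ty":0.3,"tz":-0.3,"turn":0,"jaw":-1},{"tx":4.4,"ty":0.3,"tz":-0.3,"turn":0,"jaw":-1},{"tx":4.8,"ty":0.3,"tz":-0.3,"turn":0,"jaw":-1},{"tx":5.3,"ty":0.3,"tz":-0.3,"turn":0,"jaw":-1}]'

```text
time_s: 2.28
position: [0.5211, 0.0737, 0.2289]
tool_rot: [[0.991, -0.133, -0.004], [-0.133, -0.991, 0.001], [-0.004, -0.0, -1.0]]
ft_force: [-3.4, -0.2, 2.2]
grip_width: -0.0001
```

apply_moves --motion '[{"tx":0.5,"ty":0,"tz":0,"turn":0,"jaw":-1},{"tx":1.0,"ty":0,"tz":0,"turn":0,"jaw":-1},{"tx":1.5,"ty":0,"tz":0,"turn":0,"jaw":-1},{"tx":2.0,"ty":0,"tz":0,"turn":0,"jaw":-1},{"tx":2.5,"ty":0,"tz":0,"turn":0,"jaw":-1}]'

```text
time_s: 2.7
position: [0.5463, 0.0704, 0.2289]
tool_rot: [[0.991, -0.133, -0.004], [-0.133, -0.991, 0.001], [-0.004, -0.0, -1.0]]
ft_force: [-2.5, -0.8, 2.2]
grip_width: -0.0
```

```bash
python3 look.py L2
```

```text
t 2.7 loc [-0.04772501  0.03895742] z 0.22886877569934502 F [-2.50624693 -0.82714414  2.18342098] w -2.6857510432069242e-05 
move [-7.73 -0.39  0.41] turn -0.11483098720213068
wrist knob pts 14071 x [-0.05506173  0.00554687] y [0.01397927 0.06314412] z [0.22798434 0.26166893]
wrist gate 22262 [588.26208496  25.38838577] ((116.3010025024414, 120.17511749267578), 82.4841537475586)
side knob pts 154 x [-0.06016607 -0.01192147] y [0.01196563 0.06544917] z [0.21191736 0.2613015 ]
side gate 981 [587.56298828  25.35938263] ((119.72903442382812, 126.80638885498047), 82.44268798828125)
```

apply_moves --motion '[{"tx":0.5,"ty":0,"tz":0,"turn":0,"jaw":-1},{"tx":1.0,"ty":0,"tz":0,"turn":0,"jaw":-1},{"tx":1.3,"ty":0,"tz":0,"turn":0,"jaw":-1},{"tx":1.6,"ty":0,"tz":0,"turn":0,"jaw":-1}]'

```text
time_s: 3.13
position: [0.5629, 0.0681, 0.2285]
tool_rot: [[0.991, -0.133, -0.003], [-0.133, -0.991, 0.001], [-0.003, -0.0, -1.0]]
ft_force: [-2.2, 0.2, 1.7]
grip_width: -0.0001
```

apply_moves --motion '[{"tx":-1.5,"ty":0,"tz":0,"turn":0,"jaw":-1},{"tx":-4,"ty":0,"tz":0,"turn":0,"jaw":-1},{"tx":-5,"ty":0,"tz":0,"turn":0,"jaw":-1},{"tx":-5,"ty":0,"tz":0,"turn":0,"jaw":-1}]'

```text
time_s: 3.47
position: [0.5122, 0.075, 0.2289]
tool_rot: [[0.991, -0.132, -0.003], [-0.132, -0.991, 0.001], [-0.003, -0.0, -1.0]]
ft_force: [-0.3, -0.3, -0.3]
grip_width: 0.0
```

```bash
python3 look.py L3
```

```text
t 3.4667 loc [-0.08207143  0.03908678] z 0.22892800621769077 F [-0.28127312 -0.32174885 -0.34454125] w 3.773304208350175e-05 
move [-4.29 -0.38  0.41] turn -0.1062908783084678
wrist knob pts 16077 x [-0.08773643  0.01528861] y [0.01532704 0.06126359] z [0.21994674 0.26165998]
wrist gate 17582 [582.78417969  25.98246002] ((116.56100463867188, 109.44842529296875), 82.619384765625)
side knob pts 187 x [-0.08988232  0.01384659] y [0.01813732 0.06051838] z [0.2135209  0.26131506]
side gate 862 [588.23150635  24.27752686] ((119.02627563476562, 125.64525604248047), 81.38391876220703)
```

View pics/L3.png

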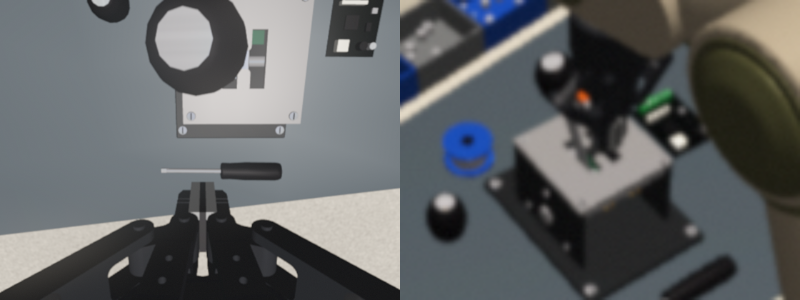

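```bash
python3 -c "
from h import *;print(telemetry.observe()['q'].round(1))"
```

```text
[-4.8 19.7 81.   0.  79.4 92.8]
```

apply_moves --motion '[{"tx":-0.5,"ty":-2,"tz":-0.2,"turn":-7,"jaw":-1},{"tx":-0.5,"ty":-4,"tz":-0.2,"turn":-14,"jaw":-1},{"tx":-0.5,"ty":-6,"tz":-0.2,"turn":-21,"jaw":-1},{"tx":-0.5,"ty":-7,"tz":-0.2,"turn":-28,"jaw":-1},{"tx":-0.5,"ty":-7,"tz":-0.2,"turn":-35,"jaw":-1}]'

```text
time_s: 3.98
position: [0.5196, 0.1463, 0.2306]
tool_rot: [[0.884, 0.467, -0.001], [0.467, -0.884, 0.001], [-0.001, -0.001, -1.0]]
ft_force: [-0.1, -0.8, -0.5]
grip_width: -0.0001
```

apply_moves --motion '[{"turn":-7,"tx":0,"ty":0,"tz":0,"jaw":-1},{"turn":-14,"tx":0,"ty":0,"tz":0,"jaw":-1},{"turn":-21,"tx":0,"ty":0,"tz":0,"jaw":-1},{"turn":-28,"tx":0,"ty":0,"tz":0,"jaw":-1},{"turn":-35,"tx":0,"ty":0,"tz":0,"jaw":-1}]'

```text
time_s: 4.4
position: [0.5207, 0.1462, 0.2304]
tool_rot: [[0.452, 0.892, -0.001], [0.892, -0.452, 0.001], [0.0, -0.001, -1.0]]
ft_force: [-0.5, -0.4, -0.1]
grip_width: -0.0002
```

apply_moves --motion '[{"turn":-7,"tx":0,"ty":0,"tz":0,"jaw":-1},{"turn":-14,"tx":0,"ty":0,"tz":0,"jaw":-1},{"turn":-20,"tx":0,"ty":0,"tz":0,"jaw":-1}]'

```text
time_s: 4.65
position: [0.522, 0.146, 0.2301]
tool_rot: [[0.113, 0.994, 0.0], [0.994, -0.113, 0.001], [0.001, 0.0, -1.0]]
ft_force: [0.5, -0.5, -0.6]
grip_width: -0.0
```

```bash
python3 -c "
from h import *;go(0,.109,.230,yaw+np.pi/2)"
```

```text
t 4.65 loc [-0.08168418  0.11082809] z 0.23013436387166247 F [ 0.45363551 -0.45033637 -0.60245819] w -4.993338871181172e-05 
move [-0.32  8.16  0.01] turn 0.9957032154354136
```

apply_moves --motion '[{"turn":1,"tx":0,"ty":3,"tz":0,"jaw":-1},{"turn":1,"tx":0,"ty":6,"tz":0,"jaw":-1},{"turn":1,"tx":-0.5,"ty":8.2,"tz":0,"jaw":-1},{"turn":1,"tx":-1.5,"ty":8.2,"tz":0,"jaw":-1},{"turn":1,"tx":-2.5,"ty":8.2,"tz":0,"jaw":-1}]'

```text
time_s: 5.07
position: [0.6017, 0.1111, 0.229]
tool_rot: [[0.131, 0.991, -0.001], [0.991, -0.131, 0.001], [0.001, -0.001, -1.0]]
ft_force: [-0.4, 0.5, -0.0]
grip_width: -0.0
```

```bash
python3 -c "
from h import *;go(0,-.009,.230,yaw+np.pi/2)"
```

```text
t 5.0667 loc [0.00191205 0.08658449] z 0.22895089977250888 F [-0.38112797  0.47310136 -0.04810686] w -3.3571407994093914e-05 
move [-9.56 -0.19 -0.11] turn -0.01722046170426479
```

apply_moves --motion '[{"turn":0,"tx":-0.8,"ty":-0.2,"tz":0,"jaw":-1},{"turn":0,"tx":-1.3,"ty":-0.2,"tz":0,"jaw":-1},{"turn":0,"tx":-1.8,"ty":-0.2,"tz":0,"jaw":-1},{"turn":0,"tx":-2.3,"ty":-0.2,"tz":0,"jaw":-1},{"turn":0,"tx":-2.8,"ty":-0.2,"tz":0,"jaw":-1}]'

```text
time_s: 5.48
position: [0.5958, 0.0836, 0.2296]
tool_rot: [[0.13, 0.991, 0.001], [0.991, -0.13, 0.001], [0.001, 0.0, -1.0]]
ft_force: [0.6, 1.8, 2.2]
grip_width: 0.0001
```

apply_moves --motion '[{"turn":0,"tx":-0.5,"ty":0,"tz":0,"jaw":-1},{"turn":0,"tx":-1.0,"ty":0,"tz":0,"jaw":-1},{"turn":0,"tx":-1.5,"ty":0,"tz":0,"jaw":-1},{"turn":0,"tx":-2.0,"ty":0,"tz":0,"jaw":-1},{"turn":0,"tx":-2.5,"ty":0,"tz":0,"jaw":-1}]'

```text
time_s: 5.9
position: [0.5924, 0.0583, 0.2295]
tool_rot: [[0.13, 0.991, 0.0], [0.991, -0.13, 0.001], [0.001, 0.0, -1.0]]
ft_force: [-0.8, 1.5, 1.2]
grip_width: 0.0
```

```bash
python3 -c "
from h import *;go(0,-.009,.230,yaw+np.pi/2)"
```

```text
t 5.9 loc [-0.00036876  0.03304332] z 0.22948499391910532 F [-0.8493862   1.46831818  1.15688361] w 9.8695237892094e-06 
move [-4.2   0.04 -0.06] turn 0.012552713236818705
```

Crossing freely (about 2 N). Continue.

apply_moves --motion '[{"turn":0,"tx":-0.5,"ty":0,"tz":0,"jaw":-1},{"turn":0,"tx":-1.0,"ty":0,"tz":0,"jaw":-1},{"turn":0,"tx":-1.5,"ty":0,"tz":0,"jaw":-1},{"turn":0,"tx":-2.0,"ty":0,"tz":0,"jaw":-1},{"turn":0,"tx":-2.5,"ty":0,"tz":0,"jaw":-1}]'

```text
time_s: 6.32
position: [0.5891, 0.033, 0.2294]
tool_rot: [[0.13, 0.991, 0.0], [0.991, -0.13, 0.001], [0.001, 0.0, -1.0]]
ft_force: [0.9, 2.2, 0.7]
grip_width: -0.0005
```

apply_moves --motion '[{"turn":0,"tx":-0.4,"ty":0,"tz":0,"jaw":-1},{"turn":0,"tx":-0.8,"ty":0,"tz":0,"jaw":-1},{"turn":0,"tx":-1.1,"ty":0,"tz":0,"jaw":-1},{"turn":0,"tx":-1.4,"ty":0,"tz":0,"jaw":-1},{"turn":0,"tx":-1.7,"ty":0,"tz":0,"jaw":-1}]'

```text
time_s: 6.73
position: [0.5867, 0.0159, 0.2291]
tool_rot: [[0.13, 0.991, -0.0], [0.991, -0.13, 0.001], [0.001, -0.001, -1.0]]
ft_force: [0.6, 1.8, -0.6]
grip_width: -0.0001
```

```bash
python3 look.py L4; python3 -c "
from h import *;go(0,.06,.230,yaw+np.pi/2)"
```

```text
t 6.7333 loc [-0.00051497 -0.00970754] z 0.2291428459092727 F [ 0.62829081  1.83979965 -0.60691367] w -5.630893836882206e-05 
move [  5.27 -12.45   0.43] turn 90.0118539805846
wrist knob pts 6442 x [-0.02872578  0.02822094] y [-0.03037716  0.00380312] z [0.21865533 0.26186692]
wrist gate 22596 [588.05853271  25.68840408] ((116.25894165039062, 120.43921661376953), 82.68791961669922)
side knob pts 155 x [-0.02570614  0.0240401 ] y [-0.04790936  0.00173753] z [0.21265496 0.26184452]
side gate 1051 [587.54187012  24.52493668] ((118.61842346191406, 125.01610565185547), 82.1504135131836)
t 6.8333 loc [-0.0004712  -0.00990798] z 0.22925308569800631 F [-0.60176105  1.94632954 -0.21048534] w -1.875233488218874e-05 
move [ 6.99  0.05 -0.07] turn -0.014224210711261018
```

View pics/L4.png

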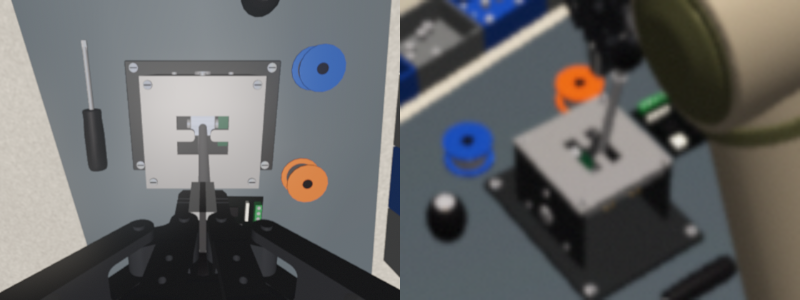

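apply_moves --motion '[{"turn":0,"tx":2,"ty":0,"tz":0,"jaw":-1},{"turn":0,"tx":5,"ty":0,"tz":0,"jaw":-1},{"turn":0,"tx":7,"ty":-2,"tz":0,"jaw":-1},{"turn":0,"tx":7,"ty":-6,"tz":0,"jaw":-1},{"turn":0,"tx":7,"ty":-9.8,"tz":0,"jaw":-1}]'

```text
time_s: 7.25
position: [0.4976, 0.0988, 0.2288]
tool_rot: [[0.129, 0.992, -0.001], [0.992, -0.129, 0.0], [0.0, -0.001, -1.0]]
ft_force: [-1.1, -0.4, 0.6]
grip_width: 0.0001
```

apply_moves --motion '[{"turn":7,"tx":0,"ty":-2.5,"tz":0,"jaw":-1},{"turn":14,"tx":-3,"ty":-2.5,"tz":0,"jaw":-1},{"turn":21,"tx":-6,"ty":-2.5,"tz":0,"jaw":-1},{"turn":28,"tx":-9,"ty":-2.5,"tz":0,"jaw":-1},{"turn":35,"tx":-10,"ty":-2.5,"tz":0,"jaw":-1}]'

```text
time_s: 7.67
position: [0.4595, 0.0002, 0.2291]
tool_rot: [[0.68, 0.733, -0.0], [0.733, -0.68, -0.001], [-0.001, 0.001, -1.0]]
ft_force: [-0.3, -0.8, -0.3]
grip_width: -0.0
```

apply_moves --motion '[{"turn":7,"tx":0,"ty":0,"tz":0,"jaw":-1},{"turn":14,"tx":0,"ty":0,"tz":0,"jaw":-1},{"turn":21,"tx":0,"ty":0,"tz":0,"jaw":-1},{"turn":28,"tx":0,"ty":0,"tz":0,"jaw":-1},{"turn":35,"tx":0,"ty":0,"tz":0,"jaw":-1}]'

```text
time_s: 8.08
position: [0.4595, -0.0, 0.2294]
tool_rot: [[0.979, 0.204, 0.0], [0.204, -0.979, -0.002], [-0.0, 0.002, -1.0]]
ft_force: [1.1, 0.0, -0.6]
grip_width: -0.0003
```

apply_moves --motion '[{"turn":7,"tx":0,"ty":0,"tz":0,"jaw":-1},{"turn":14,"tx":0,"ty":0,"tz":0,"jaw":-1},{"turn":20,"tx":0,"ty":0,"tz":0,"jaw":-1},{"turn":20,"tx":0,"ty":0,"tz":0,"jaw":-1}]'

```text
time_s: 8.42
position: [0.4595, -0.0002, 0.2296]
tool_rot: [[0.989, -0.147, 0.001], [-0.147, -0.989, -0.002], [0.001, 0.002, -1.0]]
ft_force: [-0.1, -0.2, 0.3]
grip_width: 0.0
```

```bash
python3 look.py L5; python3 -c "
from h import *;go(-.04,-.041,.230)"
```

```text
t 8.4167 loc [-0.12449347 -0.04231341] z 0.2295779285526957 F [-0.0937292  -0.24274158  0.30157688] w 1.257372397725382e-05 
move [-0.19 -8.53  0.44] turn -0.9275095375183865
wrist gate 17266 [563.10540771  29.05321121] ((116.5164566040039, 69.39226531982422), 82.56793975830078)
side knob pts 210 x [-0.02010362  0.01714927] y [-0.06225578 -0.02209773] z [0.21287446 0.2568322 ]
side gate 1061 [588.45825195  25.7602005 ] ((118.71360778808594, 124.79216766357422), 82.06491088867188)
t 8.5167 loc [-0.12451363 -0.04223345] z 0.22950900149719447 F [ 0.39978536 -0.22537454  1.39541049] w -0.00010337292451581957 
move [ 8.45 -0.2  -0.04] turn -0.5178633098116044
```

View pics/L5.png

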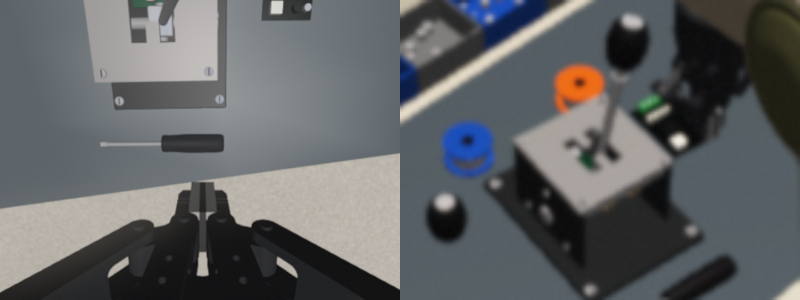

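The lever stands on the right in neutral (knob at local x≈0, y≈-42 mm). Now push forward into third.

apply_moves --motion '[{"turn":-0.6,"tx":3,"ty":-0.1,"tz":0,"jaw":-1},{"turn":-0.6,"tx":6,"ty":-0.1,"tz":0,"jaw":-1},{"turn":-0.6,"tx":8,"ty":-0.2,"tz":0,"jaw":-1},{"turn":-0.6,"tx":8.7,"ty":-0.2,"tz":0,"jaw":-1},{"turn":-0.6,"tx":9.3,"ty":-0.2,"tz":0,"jaw":-1}]'

```text
time_s: 8.93
position: [0.5523, -0.0112, 0.2291]
tool_rot: [[0.992, -0.127, -0.0], [-0.127, -0.992, -0.002], [-0.0, 0.002, -1.0]]
ft_force: [0.1, 1.2, -0.2]
grip_width: -0.0001
```

apply_moves --motion '[{"turn":0,"tx":0.5,"ty":0,"tz":0,"jaw":-1},{"turn":0,"tx":1,"ty":0,"tz":0,"jaw":-1},{"turn":0,"tx":1.5,"ty":0,"tz":0,"jaw":-1},{"turn":0,"tx":2,"ty":0,"tz":0,"jaw":-1},{"turn":0,"tx":2.5,"ty":0,"tz":0,"jaw":-1}]'

```text
time_s: 9.35
position: [0.5772, -0.0144, 0.2294]
tool_rot: [[0.992, -0.127, -0.0], [-0.127, -0.992, -0.002], [0.0, 0.002, -1.0]]
ft_force: [-1.5, 0.3, 1.4]
grip_width: 0.0001
```

```bash
python3 -c "
from h import *;go(.024,-.041,.230)"
```

```text
t 9.35 loc [-0.00599692 -0.04099555] z 0.2294367388207678 F [-1.49798186  0.32856986  1.40119712] w 7.839441952585277e-05 
move [ 3.    0.01 -0.06] turn 0.219856123633762
```

apply_moves --motion '[{"turn":0,"tx":0.5,"ty":0,"tz":0,"jaw":-1},{"turn":0,"tx":1,"ty":0,"tz":0,"jaw":-1},{"turn":0,"tx":1.5,"ty":0,"tz":0,"jaw":-1},{"turn":0,"tx":1.9,"ty":0,"tz":0,"jaw":-1},{"turn":0,"tx":2.2,"ty":0,"tz":0,"jaw":-1}]'

```text
time_s: 9.77
position: [0.5994, -0.0172, 0.229]
tool_rot: [[0.992, -0.127, -0.001], [-0.127, -0.992, -0.002], [-0.001, 0.002, -1.0]]
ft_force: [-1.6, 0.5, -2.3]
grip_width: 0.0004
```

apply_moves --motion '[{"turn":0,"tx":0.2,"ty":0,"tz":0,"jaw":-1},{"turn":0,"tx":0.4,"ty":0,"tz":0,"jaw":-1},{"turn":0,"tx":0.5,"ty":0,"tz":0,"jaw":-1}]'

```text
time_s: 10.02
position: [0.6045, -0.0179, 0.2289]
tool_rot: [[0.992, -0.127, -0.001], [-0.127, -0.992, -0.002], [-0.001, 0.002, -1.0]]
ft_force: [-2.8, 0.4, -0.8]
grip_width: -0.0
```

```bash
python3 look.py L6; python3 -c "
from h import *;go(.024,-.041,.230)"
```

```text
t 10.0167 loc [ 0.02152736 -0.04091216] z 0.22886580647272636 F [-2.81759805  0.35065214 -0.75493799] w -2.0202317797918234e-05 
move [-14.62  -8.45   0.38] turn 0.22254322023780823
wrist knob pts 12983 x [0.01382413 0.07681293] y [-0.06611588 -0.01565239] z [0.22273171 0.2616933 ]
wrist gate 13127 [588.06420898  25.66804123] ((116.48124694824219, 120.83806610107422), 82.63006591796875)
side knob pts 168 x [0.00797322 0.06280189] y [-0.05380093 -0.02032636] z [0.21055517 0.26124063]
side gate 1051 [588.61486816  25.13105774] ((119.86844635009766, 125.82025146484375), 81.62710571289062)
t 10.1167 loc [ 0.02155776 -0.04092142] z 0.22906693672259404 F [-0.61100451  0.22807518 -1.51118495] w -4.900607829142855e-06 
move [ 0.24  0.01 -0.09] turn 0.21984228657903646
```

Not at the stop yet; small steps until the force rises.

apply_moves --motion '[{"turn":0,"tx":0.15,"ty":0,"tz":0,"jaw":-1},{"turn":0,"tx":0.3,"ty":0,"tz":0,"jaw":-1}]'

```text
time_s: 10.28
position: [0.607, -0.0181, 0.2289]
tool_rot: [[0.992, -0.127, -0.002], [-0.127, -0.992, -0.002], [-0.002, 0.002, -1.0]]
ft_force: [-6.5, 0.2, -0.6]
grip_width: 0.0002
```

apply_moves --motion '[{"turn":0,"tx":0.1,"ty":0,"tz":0,"jaw":-1},{"turn":0,"tx":0.15,"ty":0,"tz":0,"jaw":-1}]'

```text
time_s: 10.45
position: [0.6076, -0.0182, 0.2288]
tool_rot: [[0.992, -0.127, -0.005], [-0.127, -0.992, -0.002], [-0.005, 0.002, -1.0]]
ft_force: [-8.8, 1.1, -0.4]
grip_width: 0.0
```

Force has risen to about 9 N: at the stop. Back off and check.

apply_moves --motion '[{"turn":0,"tx":-1,"ty":0,"tz":0,"jaw":-1},{"turn":0,"tx":-4,"ty":0,"tz":0,"jaw":-1},{"turn":0,"tx":-8,"ty":0,"tz":0,"jaw":-1},{"turn":0,"tx":-10,"ty":0,"tz":0,"jaw":-1},{"turn":0,"tx":-10,"ty":0,"tz":0,"jaw":-1}]'

```text
time_s: 10.87
position: [0.5058, -0.0048, 0.2304]
tool_rot: [[0.992, -0.126, -0.004], [-0.126, -0.992, -0.002], [-0.004, 0.002, -1.0]]
ft_force: [0.6, -0.2, 0.1]
grip_width: -0.0
```

```bash
python3 look.py L7
```

```text
t 10.8667 loc [-0.07802673 -0.04081702] z 0.2304183589339785 F [ 0.56033816 -0.21250741  0.1034377 ] w -2.00902160360962e-05 
move [-4.66 -8.4   0.54] turn 0.24705463841067038
wrist knob pts 5346 x [-0.08677264 -0.06395724] y [-0.06643046 -0.01519902] z [0.21890599 0.26191158]
wrist gate 26387 [584.98687744  26.13535309] ((116.53256225585938, 113.9810562133789), 82.54891967773438)
side knob pts 312 x [-0.08866856  0.07006298] y [-0.06254342 -0.02016755] z [0.21126494 0.26152173]
side gate 1065 [587.92364502  25.0891571 ] ((120.3368911743164, 125.64168548583984), 82.7931137084961)
```

View pics/L7.png

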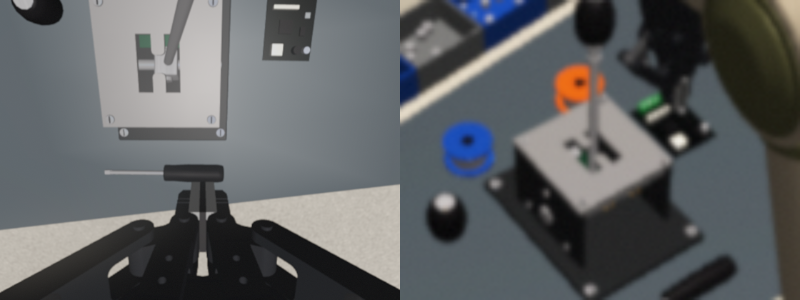

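```bash
python3 - <<'E'
from h import *
im,d=get_image('side');c=cam('side');P=cloud(c,d);L=loc(P);z=P[...,2]
m=(L[...,0]>-.02)&(L[...,0]<.11)&(abs(L[...,1]+.04)<.04)&(z>.195)&(z<.27)
print(m.sum(),[np.percentile(L[m][:,i],[1,50,99]) for i in (0,1)],np.percentile(z[m],[1,99]))
for f in(.25,.30): # predicted knob top centre
    s=.21;print(f,[.195*np.sin(f)*np.cos(s),-.195*np.sin(s),.04+.195*np.cos(f)*np.cos(s)])
# centroid of silhouette as ray vs predicted height
v,u=np.nonzero(m);print(loc(plane(c,[[(u.min()+u.max())/2,(v.min()+v.max())/2]],.2246)))
print(telemetry.observe()['ft_force'])
E
```

```text
246 [array([0.0327241 , 0.04740081, 0.07427149]), array([-0.0619164 , -0.03690801, -0.02277156])] [0.1991859  0.25060504]
0.25 [np.float64(0.047183900512335016), np.float64(-0.040649680469989416), np.float64(0.22478712890818406)]
0.3 [np.float64(0.05636044011788955), np.float64(-0.040649680469989416), np.float64(0.2221979809641302)]
[[ 0.05294899 -0.04253942]]
[ 0.74635704 -0.28049057  0.16278243]
```

```bash
python3 -c "
from h import *;print(close_job())"
```

```text
the job is handed in; nothing more can be done
None
```

The lever is in third and the job is handed in. It was found in second, at about -0.26 rad. I pushed it with shut fingertips forward to neutral, across to the right, then forward until it met the stop. It was never gripped and did not go into fourth.

- **Forces:** pushing took about 2–3 N. At the end of the slot the reading rose to about 9 N, well under the 40 N limit.
- **Final position:** after backing the fingers clear, the side camera puts the knob at x ≈ +53 mm, y ≈ -42 mm from the gate, about 0.28 rad forward and 0.22 rad to the right. The fingertip position at the stop suggests about 0.30 rad forward. The two differ by about 3–4 mm at the knob, and both are above the 0.25 rad needed.
- **Bench:** in the last picture the blue and orange spools, spare knob, board and screwdriver looked undisturbed. I did not measure them. The multimeter, parts box and pliers were not in that picture, and the fingers stayed well above the bench throughout. The fingers were free of contact at the end, reading under 1 N.

The whole run took about 11 s of the 48 s allowed.

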